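Jack up the control box and hold the lever down

ROBOT

A 6-joint arm with a two-finger parallel gripper is mounted at the origin on the work surface. World frame = base frame: x ahead of the robot, y to its left, z up, the work surface at z = 0. Lengths are in m, angles in degrees, forces in N, time in s.
With the tool pointing down it reaches from about 0.325 to 0.85 m from the base axis. Payload 15.5 kg.
Tool frame: the origin (TCP) lies midway between the tips of the shut fingers; the grasp point (between the pads) lies 19 mm behind it; z points along the fingers, y is the line along which they close (so a half turn about z gives the same grasp; the last joint's range is limited). The gripper opens to 91 mm and grips with 3 to 60 N. Pads are 32 mm wide; open, the fingers measure 118 mm over their backs; the gripper's body (76 mm by 178 mm) begins 60 mm behind the grasp point.
Start: joints at [69.013, 28.281, 77.091, -0, 74.628, -5.472], TCP at [0.167, 0.602, 0.214] pointing down, gripper open.
Joint ranges: [-166.48, 166.48], [-47.26, 123.95], [12.59, 153.08], [-70.14, 250.14], [6.76, 159.57], [-176.63, 176.63]. Speed limits (degrees/s): [108.29, 108.29, 147.25, 172.46, 172.46, 172.46].

INTERFACE

Orientations are given as a 3x3 rotation matrix whose columns are the frame's x, y, z axes.
In Python, from bench import ctrl gives the robot as it stands. The module is installed in compiled form; this text tells all that it offers. Calls block until the motion is done:
- ctrl.goto(position, orientation): joint-space move of the TCP to a pose.
- ctrl.move_l(position, vel=0.15, ori=None, contact_N=None): straight line of the TCP; ori=None keeps the orientation; vel is the mean speed in m/s. With contact_N (N) it stops when the force on the tool has changed by that much, and returns True; else False.
- ctrl.movej(angles): joint-space move.
- ctrl.command_gripper(opening): opening from 0.0 (shut) to 1.0 (fully open); the grip force is fixed at half the most; returns when the fingers have stopped.
- ctrl.sleep(seconds).
- ctrl.ik(position, orientation): joint angles nearest the present ones, or None.
- ctrl.read_camera(name): name is "scene" or "top"; returns the picture (384x512x3 uint8, blue, green, red); there is no depth.
- ctrl.camera_params(name): a dict with "fx", "fy", "cx", "cy" (pixels), "D" ([k1, k2, p1, p2, k3] as OpenCV has them; the pictures are not rectified), "pose" (4x4, takes a point from camera to world coordinates). Camera axes: x right, y up, looking along -z (the intrinsics and any distortion apply to the point x, -y, -z); pixel columns grow to the right and rows downward; lengths in m; the calibration is good to about 2 mm. A picture is of the moment at which its call begins. camera_params takes no time and is no camera call.
A pose or a line that the arm cannot do raises ctrl.MotionError and nothing moves.
- ctrl.sign_off(): hands the job in; it is judged then, once.
Readings, each from a call of its own:
- ctrl.current_t(): time.
- ctrl.current_q(): joint angles.
- ctrl.current_dq(): joint speeds.
- ctrl.current_effort(): joint torques, N m.
- ctrl.current_tool_pos(): TCP position.
- ctrl.current_eef_rot(): TCP orientation.
- ctrl.current_contact_force(): force on the tool from outside, world axes, zero at the start.
- ctrl.current_wrist_torque(): the same for the moment, N m.
- ctrl.current_grip_width(): opening from 0.0 (shut) to 1.0 (fully open).
- ctrl.current_grasp_force(): force on a finger pad.
Only numpy, scipy, OpenCV 4.12 (cv2) and the standard library are available. Lean on these libraries where they do the work, as an engineer would, in place of code of your own. Each camera call takes 0.05 s, during which the arm holds its last target. There are 200 camera calls.

TASK

The rubber feet on the red-arrow side of the fibreboard control box are to be swapped: stand the small lever jack on the table with its round saddle centred under the red-marked lift point (the lip sticking out under the red arrow), then pump the jack's lever, full strokes down and up, until the feet on that side hang between 1 and 2 cm clear of the table. Finish with the lever held down at the bottom of a stroke and keep pushing on it, without letting go. Let only the jack touch the box, do not shove it out of place, and leave everything else where it lies.

Things in the scene. Friction and masses are not known exactly. Their poses are not given: they have to be found in the camera images.
- jack: Loose ratchet lever jack, 0.9 kg. Origin: underside, below its upright bar; x forward along the toe (to the saddle), y left, z up; lever sticks out backwards (-x). Steel foot plate: x -95 to +80, 84 wide, 5 high; bar 22 wide, 10 deep. Orange carriage, 35 wide, top 100 high, climbs the bar (32 at most) as the lever is pumped and stays up; its toe, 40 wide, reaches x = +66 just above the plate.
- jack_cap (a point): Centre of the jack's carrying cap at the top of the bar: a block 34 (along jack x) x 26 (along jack y) x 30 high, top 165 above the table. This is where to take hold of the jack. Axes as jack; x = 0, y = 0, 150 above the jack's underside.
- saddle (a point): Top centre of the jack's saddle, a black rubber disc 28 across on the toe, 50 ahead (+x) of the bar. Starts 18 to 21 above the table; rises with the carriage. Axes as jack.
- lever_grip (a point): Top of the lever's black round hand grip (21 thick, 71 long), 135 from the pivot, 23 short of the free end. Pivot: 16 ahead of the bar's centre, 85 above the jack's underside plus the carriage's rise. The lever's own -x points to its free end, z out of its top. At rest this point is about 154 above the table and the lever slopes up backwards at 0.45 rad.
- jack_lever (a joint): Lever angle, rad: 0 up at rest (a spring returns it), 0.7 down at its stop (0.25 below level). Pressing the grip takes 6 to 16 N. A full stroke (down past 0.55, then up below 0.1) raises the carriage one 7 mm tooth, the first one 4 to 9 mm; short strokes may gain nothing. At 0.63 the grip is 82 mm lower than at 0, less what the carriage rose, and 18 mm farther back.
- lift_point (a point): Underside of a steel lip 50 wide, 4 thick, sticking out 28 from the foot of the box's wall below a red arrow; this point is under the lip's red spot with white centre, 14 out from the wall, 26 above the table. Axes: y straight out of that wall, x along it, z up. The jack comes in from outside along -y, between the two feet; saddle passes below the lip with 5 to 8 to spare.
- control_box: Student-built fibreboard control box with a battery inside, 2.1 to 3.1 kg, loose on four rubber feet 24 across, 30 high. 300 (x) x 200 (y), underside 30 and walls 130 above the table; wall at -y, behind the violet display, 160. Origin: centre, at table height. Lift lip and red arrow on its +y wall (y = +100); feet at x = +-125, y = +-80.
- near_feet (a point): Point midway between the undersides of the two feet on the lift plate's side; 0 above the table at the start. Its height is the clearance asked for.
- far_feet (a point): Point midway between the undersides of the two feet on the other side, on which the box tips.
- tape_roll: Bystander: roll of cream masking tape lying flat, 100 across, 24 high. Origin under its centre.
- coffee_cup: Bystander: blue paper cup with white lid and black straw, 80 across, 107 high (160 with the straw). Origin under its centre.
- multimeter: Bystander: yellow multimeter lying flat, 145 x 74 x 34. Origin under its centre.
- breadboard: Bystander: white breadboard lying flat, 165 x 55 x 9. Origin under its centre.
- screwdriver: Bystander: screwdriver lying on the table behind the box. Origin on the table under it.
- feet_tray: Bystander: blue tray 100 x 80 x 22 with the two new rubber feet. Origin under its centre.
- parts_carton: Bystander: small taped cardboard box 90 x 130 x 70. Origin under its centre.

How it is judged:
By the outcome, as a careful person would: the job done as asked, in the order asked, and still so for the second after the job is handed in, while the arm keeps its last pose, push and grip.
It also fails if it takes over 72 s, if anything falls off the work surface, if the arm or the gripper's body presses on something with over 40 N, if the wrist force passes 120 N, or if a joint passes its speed limit or range.

## Working session

There is one attempt and no reset: what is moved stays moved. The work goes in short steps, each a Python script; the robot and the scene stay as the last script left them, time stands still between calls to the robot, and variables do not carry over. Pictures are saved under pics/ and viewed, at most 10 in all, crops included, and the job is handed in when it is done.

```bash
mkdir -p pics; ls; cat > h.py <<'E'
import numpy as np, cv2
from bench import ctrl
def K(n):
    p=ctrl.camera_params(n); return np.array([[p['fx'],0,p['cx']],[0,p['fy'],p['cy']],[0,0,1]]),np.array(p['D'],float),np.array(p['pose'])
def ray(n,uv):
    k,D,T=K(n); u=cv2.undistortPoints(np.array(uv,float).reshape(-1,1,2),k,D).reshape(-1,2)
    d=np.c_[u[:,0],-u[:,1],-np.ones(len(u))]@T[:3,:3].T
    return T[:3,3],d
def plane(n,uv,z):
    o,d=ray(n,uv); return o+d*((z-o[2])/d[:,2])[:,None]
def proj(n,P):
    k,D,T=K(n); q=(np.array(P,float).reshape(-1,3)-T[:3,3])@T[:3,:3]
    q=q*[1,-1,-1]; return cv2.projectPoints(q,np.zeros(3),np.zeros(3),k,D)[0].reshape(-1,2)
def tri(u1,u2):
    (a,d),(b,e)=ray('scene',u1),ray('top',u2); d=d[0]/np.linalg.norm(d);e=e[0]/np.linalg.norm(e)
    s=np.linalg.lstsq(np.c_[d,-e],b-a,rcond=None)[0]; p,q=a+s[0]*d,b+s[1]*e
    return (p+q)/2,np.linalg.norm(p-q)
E
python3 - <<'E'
from h import *
for n in('scene','top'):
    im=ctrl.read_camera(n); cv2.imwrite(f'pics/{n}0.png',im); cv2.imwrite(f'pics/{n}0b.png',cv2.resize(im,(800,600),interpolation=cv2.INTER_CUBIC))
    k,D,T=K(n);print(n,k[0,0],D,T.round(3).tolist())
E
```

```text
pics
scene 353.9048671913098 [-0.04872616  0.          0.          0.          0.        ] [[0.566, -0.509, 0.649, 1.362], [0.824, 0.357, -0.439, -0.561], [-0.008, 0.783, 0.622, 0.871], [0.0, 0.0, 0.0, 1.0]]
top 377.4538352693909 [-0.10948634  0.          0.          0.          0.        ] [[-0.012, 0.98, -0.2, 0.312], [-1.0, -0.011, 0.006, -0.01], [0.004, 0.2, 0.98, 1.19], [0.0, 0.0, 0.0, 1.0]]
```

View pics/scene0b.png

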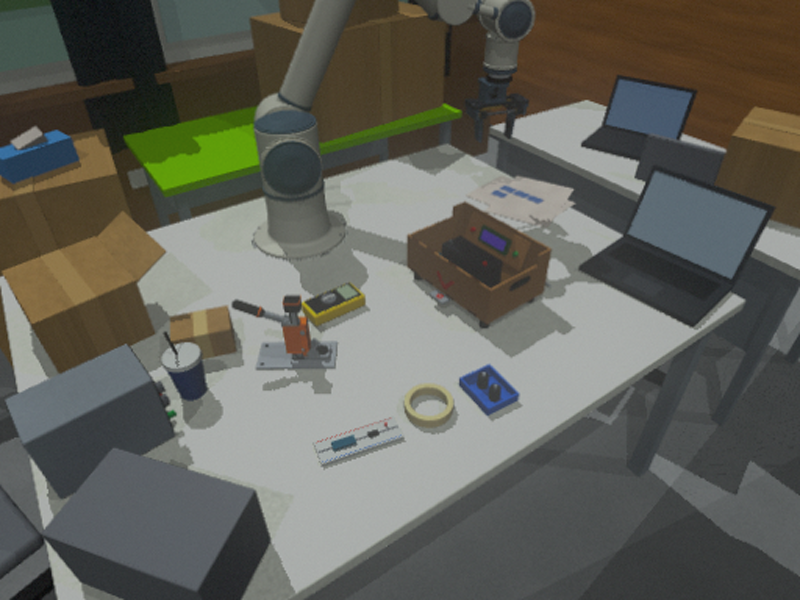

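View pics/top0b.png

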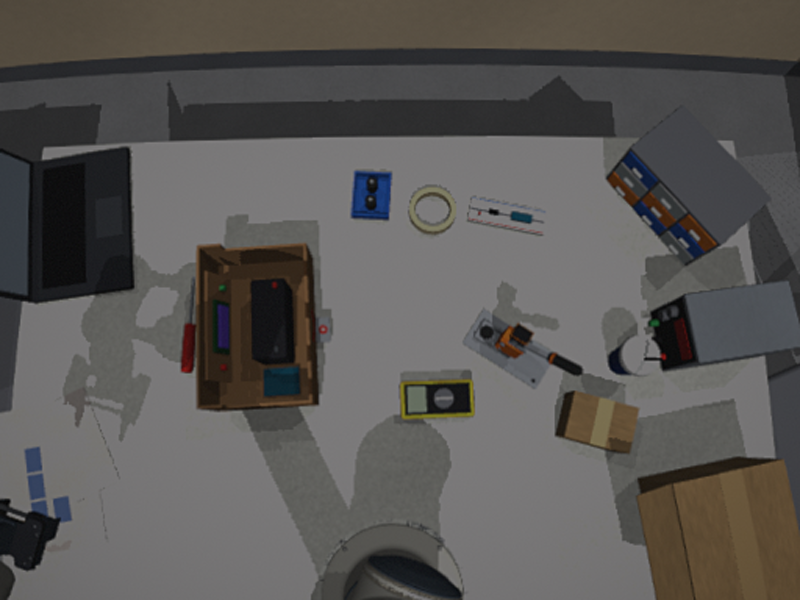

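The scene view shows the box at (480,265), with its lip at (440,296) and the jack at (297,340). In the top view the red spot is at (323,329), the saddle at (487,332), the cap at (523,334) and the grip end at (572,366). All of these are in 800x600 pixels. Next I'll segment and measure them.

```bash
python3 - <<'E'
from h import *
t=cv2.imread('pics/top0.png'); 
a=cv2.resize(t[150:270,120:240],(480,480),interpolation=cv2.INTER_CUBIC); b=cv2.resize(t[190:250,290:380],(720,480),interpolation=cv2.INTER_CUBIC)[:, :]
cv2.imwrite('pics/c1.png',np.clip(1.6*cv2.resize(np.hstack([a,b]),(800,320)),0,255).astype(np.uint8))
def cen(im,m,box,name):
    x0,y0,x1,y1=box; s=np.zeros_like(m); s[y0:y1,x0:x1]=m[y0:y1,x0:x1]
    n,l,st,c=cv2.connectedComponentsWithStats(s.astype(np.uint8)); 
    for i in range(1,n):
        if st[i,4]>3: print(name,c[i].round(2),st[i])
h=cv2.cvtColor(t,cv2.COLOR_BGR2HSV).astype(int); H,S,V=h[...,0],h[...,1],h[...,2]
red=((H<6)|(H>170))&(S>110)
cen(t,red,(200,200,216,222),'red')
print('redP',plane('top',[[206.7,210.5]],.03))
brown=(H>5)&(H<20)&(S>80)
e=[]
for r in range(163,252):
    x=np.where(brown[r,160:206])[0]; 
    if len(x): e.append((160+x.max(),r))
e=np.array(e,float); print(e[::8].tolist())
org=(H>3)&(H<18)&(S>150); cen(t,org,(295,195,375,245),'orange')
blk=(V<45); cen(t,blk,(295,195,375,245),'black')
s=cv2.imread('pics/scene0.png');h=cv2.cvtColor(s,cv2.COLOR_BGR2HSV).astype(int); H,S,V=h[...,0],h[...,1],h[...,2]
cen(s,((H<6)|(H>170))&(S>110),(265,160,300,200),'sred')
cen(s,(H>3)&(H<18)&(S>150),(140,180,220,240),'sorange')
cen(s,V<50,(140,180,220,240),'sblack')
E
```

```text
red [200.59 209.12] [200 203   2  14  17]
red [206.21 210.42] [204 208   6   6  19]
redP [[0.51451953 0.13313045 0.03      ]]
[[198.0, 163.0], [199.0, 171.0], [199.0, 179.0], [199.0, 187.0], [200.0, 195.0], [201.0, 203.0], [200.0, 211.0], [201.0, 219.0], [201.0, 227.0], [202.0, 235.0], [202.0, 243.0], [202.0, 251.0]]
orange [325.62 219.13] [317 209  20  20 155]
orange [352.89 228.63] [351 226   5   7  19]
black [311.13 212.3 ] [307 209   9   8  54]
black [333.6  213.13] [328 208  12  11  82]
black [319.12 212.25] [317 211   5   4   8]
black [330.5  218.56] [327 216   8   6  18]
black [351.  227.8] [350 226   3   4   5]
black [362.62 233.58] [354 227  18  13 118]
sred [280.6 175.4] [280 174   2   4   5]
sred [284.29 182.57] [283 181   4   4   7]
sorange [193.5 205.5] [192 203   4   6  18]
```

View pics/c1.png

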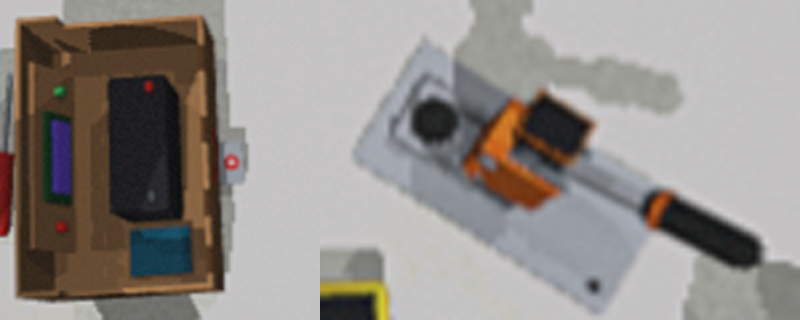

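The crop shows the red spot near (206.5,210.4) in the full picture. The jack's plate corners, saddle disc and black cap top are also clear.

```bash
python3 - <<'E'
from h import *
c=lambda u,v:[(u-320+.5)/5.333-.5+290,(v+.5)/5.333-.5+190]
P=plane('top',[c(424,37),c(355,155),c(600,313)],.005)
print('plate FL FR RR',P.round(4).tolist())
S=plane('top',[[311.13,212.3]],.0195)[0];C=plane('top',[[333.6,213.13]],.165)[0];G=plane('top',[[362.6,233.6]],.155)[0]
print('saddle',S.round(4),'cap',C.round(4),np.linalg.norm((S-C)[:2]),'grip',G.round(4))
f=lambda v:np.degrees(np.arctan2(v[1],v[0]))
print('yaw S-C',f(S-C),'C-G',f(C-G),'plate side',f(P[1]-P[2]),'front',f(P[0]-P[1])-90, np.linalg.norm(P[0]-P[1]),np.linalg.norm(P[1]-P[2]))
R=plane('top',[[206.4,210.4]],.03)[0]; print('red top',R.round(4),'tri',tri([[284.29,182.57]],[[206.4,210.4]]), 'scene',plane('scene',[[284.29,182.57]],.03))
t=cv2.imread('pics/top0.png');h=cv2.cvtColor(t,cv2.COLOR_BGR2HSV).astype(int);b=(h[...,0]>5)&(h[...,0]<20)&(h[...,1]>80)
e=[(160+np.where(b[r,160:206])[0].max()+.5,r) for r in list(range(165,204))+list(range(215,250))]
W=plane('top',e,.03); p=np.polyfit(W[:,0],W[:,1],1); print('wall slope deg',np.degrees(np.arctan(p[0])),'wall y at red',np.polyval(p,R[0]))
# rim line, far wall outer edge (z=.16)
e=[]
for r in range(165,255):
    x=np.where(b[r,115:140])[0]
    if len(x): e.append((115+x.min()-.5,r))
W=plane('top',e,.16); p=np.polyfit(W[:,0],W[:,1],1); r=W[:,1]-np.polyval(p,W[:,0]); k=abs(r)<.004; p=np.polyfit(W[k,0],W[k,1],1);print('far slope',np.degrees(np.arctan(p[0])),k.mean(),np.polyval(p,R[0]))
# rim ends
print('rim corners', plane('top',[[ (207+.5)/2.667-.5+120,(17.5)/2.667-.5+150],[(222.5)/2.667-.5+120,(291)/2.667-.5+150]],.13).round(4).tolist())
E
```

```text
plate FL FR RR [[0.5606, -0.1923, 0.005], [0.4893, -0.1481, 0.005], [0.3931, -0.2903, 0.005]]
saddle [ 0.5067 -0.1945  0.0195] cap [ 0.4794 -0.234   0.165 ] 0.048054815879160356 grip [ 0.4223 -0.3147  0.155 ]
yaw S-C 55.29827685433724 C-G 54.750738371544294 plate side 55.91314721740042 front -121.77674632353714 0.08390873688595168 0.17168081214188843
red top [0.5148 0.1341 0.03  ] tri (array([0.51483125, 0.13790795, 0.05561073]), np.float64(0.016317477610832493)) scene [[0.49086054 0.16831952 0.03      ]]
wall slope deg 3.2446510010830534 wall y at red 0.151010342815991
far slope 3.2454441321951375 1.0 0.3475827872518354
rim corners [[0.6599, 0.1509, 0.13], [0.361, 0.1299, 0.13]]
```

```bash
cat >> h.py <<'E'
def ori(yaw):  # tool x along jack -x or +x
    c,s=np.cos(np.radians(yaw)),np.sin(np.radians(yaw)); return np.array([[c,s,0],[s,-c,0],[0,0,-1.]])
E
python3 - <<'E'
from h import *
print(ctrl.current_t())
best=None
for k in (0,180,-180):
    q=ctrl.ik([.480,-.234,.23],ori(55.3+k)); q2=ctrl.ik([.5176,.084,.15],ori(93.25+k)); print(k,q,q2)
E
```

```text
0.1
0 [-3.23973950e+01  2.00092311e+01  8.86545949e+01 -2.54444375e-14
  7.13361740e+01  2.30260500e+00] [ 2.69169128e+00  2.46733225e+01  9.57355282e+01 -2.54444375e-14
  5.95911493e+01 -5.58308721e-01]
180 None None
-180 None None
```

```bash
python3 - <<'E'
from h import *
d=np.array([np.cos(np.radians(55.3)),np.sin(np.radians(55.3))])
S=np.array([.5067,-.1945]);C=np.array([.4794,-.234]); J=(C+S-.05*d)/2; print('J',J)
ctrl.goto([*J,.24],ori(55.3)); ctrl.move_l([*J,.133],vel=.15)
ctrl.command_gripper(0.0); print(ctrl.current_grip_width()*91,ctrl.current_grasp_force(),ctrl.current_contact_force())
ctrl.move_l([*J,.19],vel=.12)
print(ctrl.current_contact_force(),ctrl.current_wrist_torque())
yaw=93.25;d2=np.array([np.cos(np.radians(yaw)),np.sin(np.radians(yaw))])
T=np.array([.5148,.1341])-.13*d2
ctrl.goto([*T,.19],ori(yaw))
print(ctrl.current_t(),ctrl.current_tool_pos())
t=ctrl.read_camera('top'); s=ctrl.read_camera('scene'); cv2.imwrite('pics/top1.png',t)
a=cv2.resize(t[160:260,190:320],(780,600),interpolation=cv2.INTER_CUBIC); cv2.imwrite('pics/c2.png',np.clip(1.5*a.astype(float),0,255).astype(np.uint8))
cv2.imwrite('pics/scene1.png',s); cv2.imwrite('pics/s1.png',np.clip(1.5*cv2.resize(s[110:260,150:350],(800,600),interpolation=cv2.INTER_CUBIC).astype(float),0,255).astype(np.uint8))
E
```

```text
J [ 0.47881801 -0.2348036 ]
25.9332596816385 29.999290108680725 [ 2.51631127 -0.11128187 -2.827694  ]
[ 0.76730798  0.28102129 -8.53306121] [ 0.0479861   0.07645379 -0.00525842]
6.6917 [0.52193537 0.00431376 0.18949463]
```

View pics/c2.png

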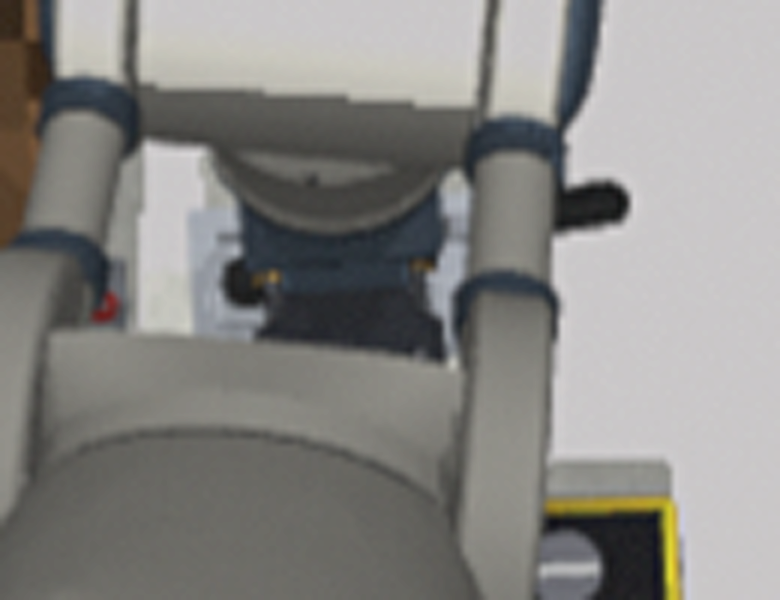

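View pics/s1.png

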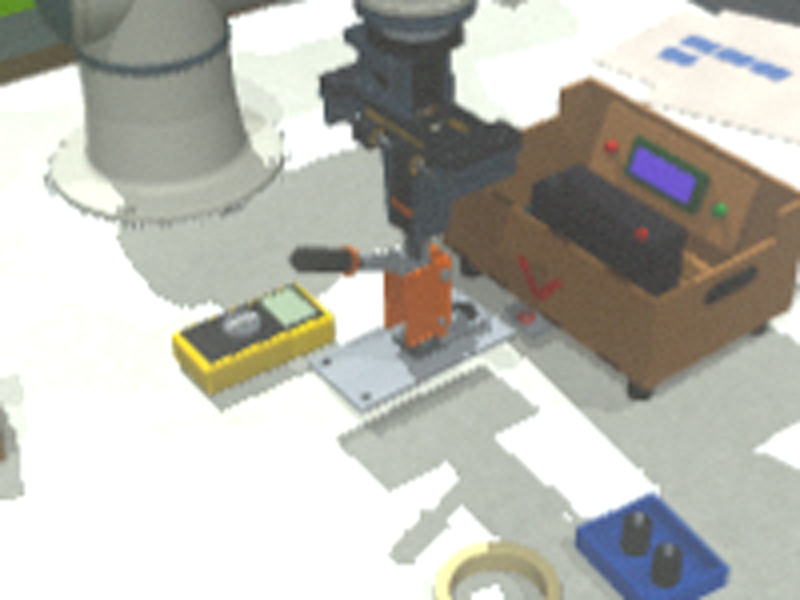

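The top view is mostly hidden by the arm, with the red spot at crop (105,305) and part of the saddle at (245,282). The scene crop shows the jack hanging level and facing the lip, with the red spot at (528,318) and the saddle at (463,310). I'll lower it onto the table and measure again.

```bash
python3 - <<'E'
from h import *
yaw=93.25;d2=np.array([np.cos(np.radians(yaw)),np.sin(np.radians(yaw))])
p=ctrl.current_tool_pos()
ctrl.move_l([p[0],p[1],.145],vel=.12)
print(ctrl.move_l([p[0],p[1],.128],vel=.03,contact_N=4),ctrl.current_tool_pos(),ctrl.current_contact_force())
p=ctrl.current_tool_pos(); print('pred saddle',p[:2]+.05*d2)
s=ctrl.read_camera('scene'); t=ctrl.read_camera('top'); cv2.imwrite('pics/scene2.png',s);cv2.imwrite('pics/top2.png',t)
print(ctrl.current_t())
u=proj('scene',[[*(p[:2]+.05*d2),.0195],[.5148,.1341,.03]]); print(u)
x0,y0=235,160
c=np.clip(1.6*cv2.resize(s[y0:y0+45,x0:x0+60],(780,585),interpolation=cv2.INTER_CUBIC).astype(float),0,255).astype(np.uint8)
for q in u: cv2.drawMarker(c,tuple(int(v) for v in ((q-[x0,y0]+.5)*13-.5)),(255,255,0),cv2.MARKER_CROSS,16,1)
cv2.imwrite('pics/c3.png',c)
E
```

```text
True [0.52238943 0.00366366 0.132504  ] [ 2.88815052  0.47168071 -3.18634299]
pred saddle [0.51955479 0.05358324]
7.8667
[[265.05797353 198.80774323]
 [281.16803515 188.58306773]]
```

View pics/c3.png

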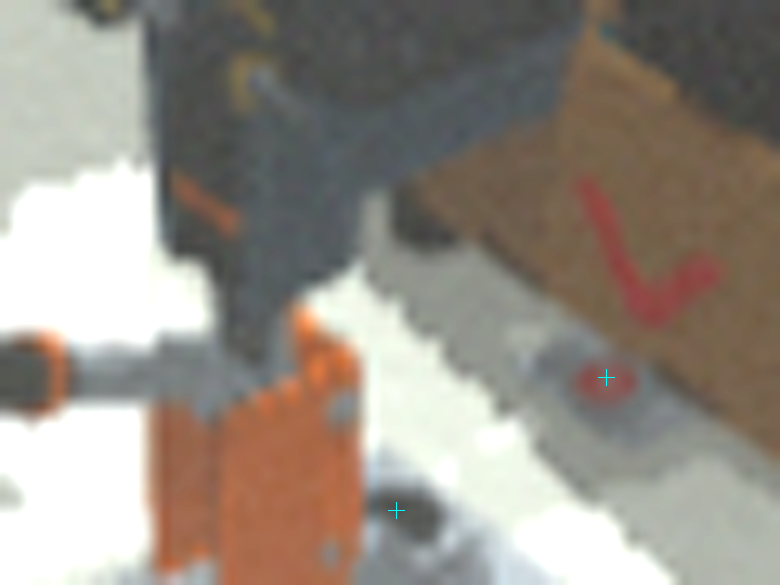

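The red spot at crop (606,381) is on its predicted cross. The saddle's visible part ends at (443,513), which also fits the prediction. I'll check the disc edge and slide in.

```bash
python3 - <<'E'
from h import *
yaw=93.25;d2=np.array([np.cos(np.radians(yaw)),np.sin(np.radians(yaw))])
a=np.linspace(0,6.28,60); 
c=(proj('scene',np.c_[.51955+.014*np.cos(a),.05358+.014*np.sin(a),0*a+.0195])-[235,160]+.5)*13-.5
print('disc crop x',c[:,0].min(),c[:,0].max(),'y',c[:,1].min(),c[:,1].max())
T=np.array([.5148,.1341])-.05*d2
z=ctrl.current_tool_pos()[2]+.0008
print(ctrl.move_l([*T,z],vel=.08,contact_N=15),ctrl.current_tool_pos(),T,ctrl.current_contact_force(),ctrl.current_t())
s=ctrl.read_camera('scene'); t=ctrl.read_camera('top'); cv2.imwrite('pics/scene3.png',s);cv2.imwrite('pics/top3.png',t)
x0,y0=225,140
cv2.imwrite('pics/c4.png',np.clip(1.6*cv2.resize(s[y0:y0+75,x0:x0+100],(800,600),interpolation=cv2.INTER_CUBIC).astype(float),0,255).astype(np.uint8))
E
```

```text
disc crop x 348.9374427580899 444.60912206822053 y 480.4734559894358 541.0051261857518
True [0.5220055  0.00456235 0.1324729 ] [0.51763464 0.08418042] [-1.12732642  2.20615086  2.50958689] 8.1
```

View pics/c4.png

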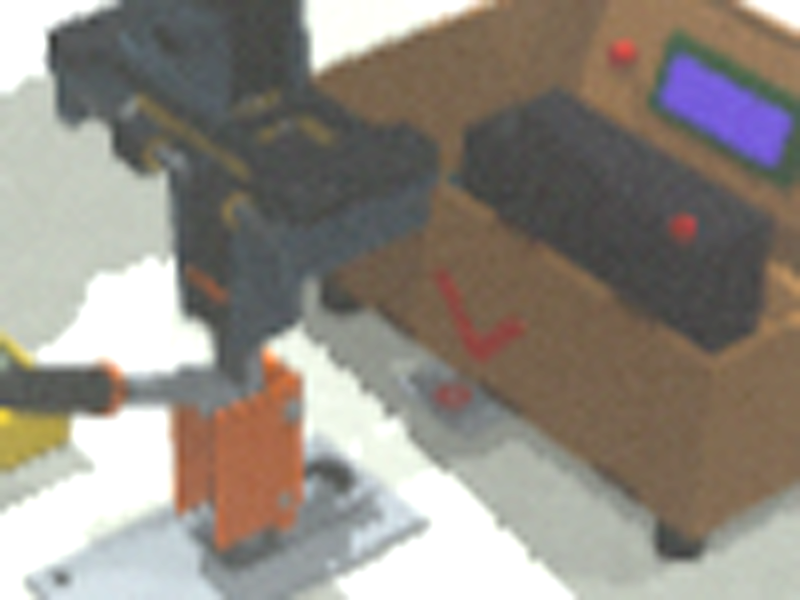

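The disc edge agrees within 0.2 mm. The contact guard tripped on table friction right at the start. I'll carry the jack 1.5 mm above the table instead.

```bash
python3 - <<'E'
from h import *
yaw=93.25;d2=np.array([np.cos(np.radians(yaw)),np.sin(np.radians(yaw))])
T=np.array([.5148,.1341])-.05*d2
p=ctrl.current_tool_pos()
ctrl.move_l([p[0],p[1],.1350],vel=.03); ctrl.sleep(.1); print(ctrl.current_contact_force(),ctrl.current_tool_pos())
print(ctrl.move_l([*T,.1350],vel=.07,contact_N=20),ctrl.current_tool_pos(),T,ctrl.current_contact_force())
if abs(ctrl.current_tool_pos()[1]-T[1])<.003:
    ctrl.move_l([*T,.1318],vel=.02,contact_N=5); print(ctrl.current_tool_pos(),ctrl.current_contact_force())
print(ctrl.current_t())
s=ctrl.read_camera('scene'); t=ctrl.read_camera('top'); cv2.imwrite('pics/scene4.png',s);cv2.imwrite('pics/top4.png',t)
E
```

```text
[-7.18597876e-03 -1.98998331e-01 -9.08116429e+00] [0.52167672 0.00448992 0.13466857]
False [0.51769086 0.08382118 0.13499577] [0.51763464 0.08418042] [ 0.5388478   0.57781242 -8.60359425]
[0.5180178  0.08387987 0.13228699] [1.25912838 0.41584231 3.57757871]
10.0583
```

```bash
python3 - <<'E'
from h import *
yaw=93.25;d2=np.array([np.cos(np.radians(yaw)),np.sin(np.radians(yaw))])
p=ctrl.current_tool_pos()
ctrl.command_gripper(1.0); ctrl.move_l([p[0],p[1],.2],vel=.15)
T=np.array([.5148,.1341])-.05*d2
g=T-.107*d2
ctrl.move_l([*g,.2],vel=.2); ctrl.command_gripper(0.0)
print(ctrl.current_t(),ctrl.current_tool_pos(),ctrl.current_grip_width())
s=ctrl.read_camera('scene'); t=ctrl.read_camera('top'); cv2.imwrite('pics/scene5.png',s);cv2.imwrite('pics/top5.png',t)
f=lambda im,x,y,w,h:np.clip(1.6*cv2.resize(im[y:y+h,x:x+w],(400,480),interpolation=cv2.INTER_CUBIC).astype(float),0,255).astype(np.uint8)
cv2.imwrite('pics/c5.png',np.hstack([f(s,235,140,75,90),f(t,185,165,75,90)]))
E
```

```text
13.8917 [ 0.523711   -0.02264915  0.19999775] 0.005076985652601863
```

View pics/c5.png

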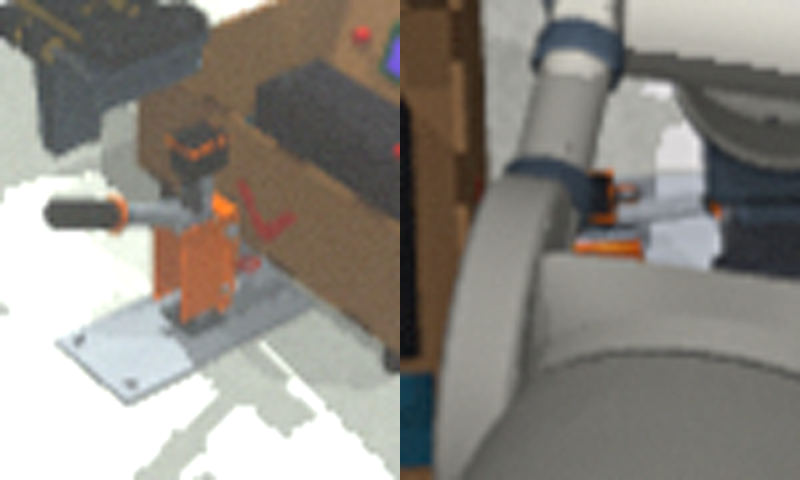

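The jack stands with its saddle under the lip. The red spot is still at about (282,189) in the scene picture, so the box hasn't moved, and the lever is free. Next is the first stroke, following the lever's arc with the tool tilted to match.

```bash
cat >> h.py <<'E'
yaw=93.25;d2=np.array([np.cos(np.radians(yaw)),np.sin(np.radians(yaw)),0]); up=np.array([0,0,1.])
J=np.array([.5180,.0839,0])
def lever(q,r):
    th=.45-q; n=np.sin(th)*d2+np.cos(th)*up; b=-np.cos(th)*d2+np.sin(th)*up
    P=J+.016*d2+(.085+r)*up+.135*b+.0105*n
    x=-b; z=-n; return P,np.c_[x,np.cross(z,x),z]
def go(q,r,**k):
    P,R=lever(q,r); return ctrl.move_l(P,ori=R,**k)
def touch(r):   # rest height of the grip -> carriage rise
    go(-.1,r,vel=.12); c=go(.12,r,vel=.04,contact_N=3)
    P=ctrl.current_tool_pos(); qs=np.linspace(-.15,.15,301)
    q=qs[np.argmin([abs(lever(a,r)[0][2]-P[2]) for a in qs])]
    return c,q,(lever(q,r)[0]-lever(0,r)[0])[2]+r
def down(r,q1=.66,N=25):
    for q in (.22,.44): go(q,r,vel=.15)
    f=[ctrl.current_contact_force()[2]]; c=go(q1,r,vel=.08,contact_N=N); return c,f,ctrl.current_contact_force(),ctrl.current_tool_pos()-lever(q1,r)[0]
def upp(r):
    for q in (.44,.22,-.06): go(q,r,vel=.18)
E
python3 - <<'E'
from h import *
print('touch',touch(0)); print(ctrl.current_contact_force())
print('down',down(0)); cv2.imwrite('pics/scene6.png',ctrl.read_camera('scene'))
upp(.006); print(ctrl.current_t()); print('touch',touch(.008),ctrl.current_t())
cv2.imwrite('pics/scene7.png',ctrl.read_camera('scene'))
E
```

```text
touch (False, np.float64(0.11700000000000002), np.float64(-0.014123090561498075))
[ 0.40260152 -0.25709583  1.30193848]
down (True, [np.float64(6.483831768845525)], array([-5.12321907,  3.86151902, 35.48680779]), array([0.00074787, 0.00147712, 0.00111207]))
18.0583
touch (False, np.float64(0.11900000000000002), np.float64(-0.006371501835129058)) 19.2
```

```bash
cat >> h.py <<'E'
def orange(im):
    h=cv2.cvtColor(im,cv2.COLOR_BGR2HSV).astype(int)[172:206,258:284]; m=(h[...,0]>3)&(h[...,0]<18)&(h[...,1]>140)
    y,x=np.nonzero(m); return x.mean()+258,y.mean()+172,m.sum()
def spot(im):
    h=cv2.cvtColor(im,cv2.COLOR_BGR2HSV).astype(int)[172:200,270:300]; m=((h[...,0]<5)|(h[...,0]>170))&(h[...,1]>100)
    y,x=np.nonzero(m); return x.mean()+270,y.mean()+172,m.sum()
E
python3 - <<'E'
from h import *
print((lever(.66,0)[0]-lever(.70,0)[0])[2]+.0011)
print(proj('scene',[[*J[:2],.06],[*J[:2],.07]]))
for k in (5,6,7):
    im=cv2.imread(f'pics/scene{k}.png'); print(k,orange(im),spot(im))
ims=[cv2.imread(f'pics/scene{k}.png')[165:215,245:300] for k in (5,6,7)]
cv2.imwrite('pics/c6.png',np.clip(1.6*cv2.resize(np.hstack(ims),(800,242),interpolation=cv2.INTER_CUBIC).astype(float),0,255).astype(np.uint8))
E
```

```text
0.0064531921967789264
[[271.44716553 187.36211838]
 [271.50197137 185.2457408 ]]
5 (np.float64(272.9490445859873), np.float64(188.47133757961782), np.int64(157)) (np.float64(283.7586206896552), np.float64(181.89655172413794), np.int64(29))
6 (np.float64(272.64130434782606), np.float64(186.52173913043478), np.int64(184)) (np.float64(283.93548387096774), np.float64(181.1290322580645), np.int64(31))
7 (np.float64(272.78472222222223), np.float64(186.38194444444446), np.int64(144)) (np.float64(283.625), np.float64(181.5), np.int64(32))
```

View pics/c6.png

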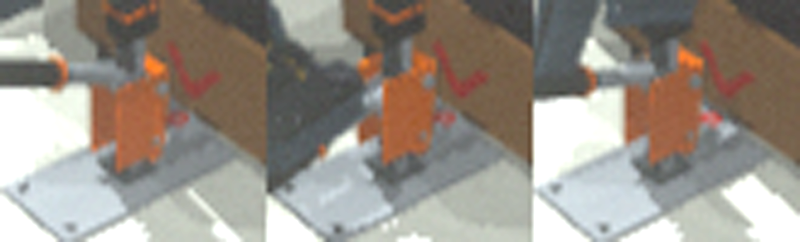

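The crops show the carriage about 2 px higher after stroke 1, and it stayed there. The bottom-stop height gives a first tooth of about 6.5 mm. Strokes 2 and 3 next, reading the stop height each time.

```bash
cat >> h.py <<'E'
def rise():  # assuming lever at its stop q=.7
    return ctrl.current_tool_pos()[2]-lever(.70,0)[0][2]
E
python3 - <<'E'
from h import *
r=.0065
for k in (2,3):
    go(-.08,r,vel=.15); ctrl.sleep(.2); print('up F',ctrl.current_contact_force()[2])
    d=down(r+.003,q1=.76,N=18); print(k,d[0],d[1],d[2],'rise',rise()); 
    im=ctrl.read_camera('scene'); cv2.imwrite(f'pics/sceneS{k}.png',im); print(orange(im),spot(im),ctrl.current_t())
    r+=.007
    if k<3: upp(r)
E
```

```text
up F 0.23835180307547663
2 True [np.float64(10.370809484087191)] [-6.23998069  3.47865747 46.38093531] rise 0.011975651543144054
(np.float64(272.4923076923077), np.float64(185.2153846153846), np.int64(195)) (np.float64(283.75), np.float64(179.9375), np.int64(32)) 21.2083
up F -1.208108015696782
3 True [np.float64(11.369156824343001)] [-7.71256342  3.34518045 53.8076763 ] rise 0.018373893779317037
(np.float64(272.53960396039605), np.float64(183.70792079207922), np.int64(202)) (np.float64(285.18518518518516), np.float64(178.96296296296296), np.int64(27)) 24.3667
```

```bash
python3 - <<'E'
from h import *
a=cv2.cvtColor(cv2.imread('pics/scene5.png'),cv2.COLOR_BGR2GRAY).astype(np.float32)
out=-d2; ctr=np.array([.5148,.1341,0])-.114*out; wx=np.array([-out[1],out[0],0])*1.
def tip(P,ang): # rotate about far-feet axis
    h=ctr-.085*out; v=P-h; s=v@out; z=P[2]; 
    return P+out*(s*(np.cos(ang)-1)-z*np.sin(ang))+up*(s*np.sin(ang)+z*(np.cos(ang)-1))
def sh(P):
    ang=np.arcsin(.01/.165); return (proj('scene',tip(P,ang))-proj('scene',P))[0]
pts={'arrow':(ctr+.1*out+.075*up,(278,166,298,184)),'wallright':(ctr+.1*out+.07*up+.09*np.array([1,.057,0]),None),'corner':(ctr+.1*out+.13*up+.15*np.array([1,.057,0]),None)}
for n,(P,b) in pts.items():
    u=proj('scene',P)[0]
    if b is None: b=(int(u[0]-9),int(u[1]-9),int(u[0]+10),int(u[1]+10))
    x0,y0,x1,y1=b; m=(x0,y0,x1-x0,y1-y0); g=sh(P)
    for k in ('6','7','S2','S3'):
        c=cv2.cvtColor(cv2.imread(f'pics/scene{k}.png'),cv2.COLOR_BGR2GRAY).astype(np.float32)
        W=np.eye(2,3,dtype=np.float32)
        try:
            cc,W=cv2.findTransformECC(a[y0:y1,x0:x1],c[y0-0:y1,x0:x1],W,cv2.MOTION_TRANSLATION,(3,200,1e-6),None,3)
            s=W[:,2]; print(n,u.round(),k,s.round(2),'cc',round(cc,3),'clear mm',(s@g/(g@g)*10).round(1))
        except cv2.error as e: print(n,k,'fail')
    print('per 10mm',g)
E
```

```text
arrow [284. 178.] 6 [ 0.06 -0.4 ] cc 0.925 clear mm 1.3
arrow [284. 178.] 7 [ 0.3  -0.15] cc 0.935 clear mm 0.8
arrow [284. 178.] S2 [ 0.27 -2.31] cc 0.797 clear mm 7.5
arrow S3 fail
per 10mm [ 1.08534404 -2.81481913]
wallright 6 fail
wallright 7 fail
wallright [301. 190.] S2 [ 0.78 -0.74] cc 0.991 clear mm 3.2
wallright S3 fail
per 10mm [ 1.12557356 -2.85680373]
corner [314. 185.] 6 [-0.05 -0.64] cc 0.952 clear mm 1.3
corner [314. 185.] 7 [-0.23 -0.18] cc 0.881 clear mm 0.1
corner [314. 185.] S2 [ 0.97 -2.42] cc 0.908 clear mm 6.6
corner [314. 185.] S3 [ 1.81 -4.24] cc 0.942 clear mm 11.6
per 10mm [ 1.98195703 -3.40976493]
```

```bash
python3 - <<'E'
from h import *
g8=lambda i:cv2.cvtColor(i,cv2.COLOR_BGR2GRAY)
now=np.mean([ctrl.read_camera('scene').astype(float) for _ in range(6)],0); cv2.imwrite('pics/sceneN.png',now.astype(np.uint8))
print(ctrl.current_contact_force(),ctrl.current_t(),rise())
out=-d2; ctr=np.array([.5148,.1341,0])-.114*out; wx=np.array([-out[1],out[0],0])
if wx[0]<0: wx=-wx
def tip(P,ang):
    h=ctr-.085*out; v=P-h; s=v@out; z=P[:,2]
    return P+out*(s*(np.cos(ang)-1)-z*np.sin(ang))[:,None]+up*(s*np.sin(ang)+z*(np.cos(ang)-1))[:,None]
ang=.01/.165
A=[[x,.1,z] for x in np.linspace(-.01,.15,17) for z in (.03,.08,.13)]+[[.15,y,.13] for y in np.linspace(-.06,.1,9)]+[[.125,.08,.02],[-.02,.1,.13]]
P=np.array([ctr+a[0]*wx+a[1]*out+a[2]*up for a in A]); u=proj('scene',P).astype(np.float32); G=proj('scene',tip(P,ang))-u
U=4
B=lambda im:cv2.resize(im,None,fx=U,fy=U,interpolation=cv2.INTER_CUBIC)
b=B(g8(now.astype(np.uint8)))
for ref in ('scene0','scene5'):
    a=B(g8(cv2.imread(f'pics/{ref}.png'))); pa=((u+.5)*U-.5).astype(np.float32).reshape(-1,1,2)
    pb,st,_=cv2.calcOpticalFlowPyrLK(a,b,pa,None,winSize=(41,41),maxLevel=2)
    pr,s2,_=cv2.calcOpticalFlowPyrLK(b,a,pb,None,winSize=(41,41),maxLevel=2)
    ok=(np.linalg.norm(pr-pa,axis=2)[:,0]<2)&(st[:,0]>0); f=(pb-pa)[:,0]/U
    for lo,hi,n in ((0,51,'front'),(51,60,'endrim'),(60,61,'foot')):
        i=np.arange(lo,hi)[ok[lo:hi]]
        if len(i): 
            # vertical component only in aperture-limited: report along-G projection & residual
            c=(f[i]*G[i]).sum(1)/(G[i]**2).sum(1)*10; print(ref,n,len(i),'median',np.median(c).round(2),np.percentile(c,[20,80]).round(2))
E
```

```text
[-7.94679951 -3.84238133 40.38882171] 24.6667 0.019519077873569192
scene0 front 7 median 9.8 [9.74 9.89]
scene0 endrim 9 median 7.83 [7.06 8.81]
scene5 front 35 median 9.83 [ 8.6  10.42]
scene5 endrim 9 median 7.49 [4.83 8.6 ]
scene5 foot 1 median 10.13 [10.13 10.13]
```

The tracking puts clearance at about 10–11 mm now, and one more tooth should give about 16.5 mm. I'll make stroke 4 and hold it.

```bash
python3 - <<'E'
from h import *
r=.020
upp(r); go(-.08,r,vel=.15); ctrl.sleep(.25); print('up F',ctrl.current_contact_force()[2])
for q in (.22,.44,.58): go(q,r+.003,vel=.15)
print('F',ctrl.current_contact_force()[2])
print(go(.80,r+.003,vel=.04,contact_N=14),ctrl.current_contact_force(),rise())
ctrl.sleep(.6); print(ctrl.current_contact_force(),rise(),ctrl.current_t())
s=ctrl.read_camera('scene'); cv2.imwrite('pics/sceneS4.png',s); print(orange(s),spot(s))
a=cv2.imread('pics/scene5.png')
f=lambda im:np.clip(1.6*cv2.resize(im[140:230,250:325],(400,480),interpolation=cv2.INTER_CUBIC).astype(float),0,255).astype(np.uint8)
cv2.imwrite('pics/c7.png',np.hstack([f(a),f(s)]))
E
```

```text
up F 0.8576510661736919
F 11.2831574230521
True [-4.27393172 -0.48271125 26.61769059] 0.02751564516833204
[-5.07314564 -5.09333525 19.59783943] 0.028246534660322155 28.6833
(np.float64(272.6943005181347), np.float64(182.67875647668393), np.int64(193)) (np.float64(285.0), np.float64(177.41379310344828), np.int64(29))
```

View pics/c7.png

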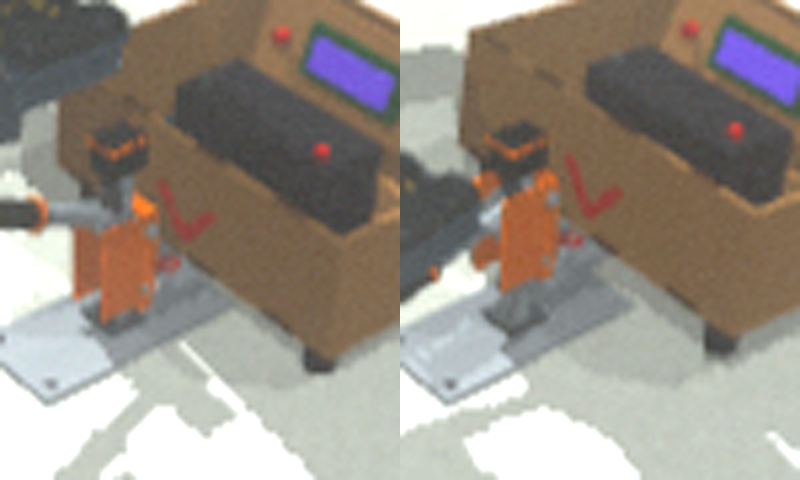

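Compared with before, the foot is up from crop row 360 to about 345 and the arrow from 238 to about 213. The feet are clearly off the table. I'll put a number on it.

```bash
python3 - <<'E'
from h import *
s=np.mean([ctrl.read_camera('scene').astype(float) for _ in range(4)],0).astype(np.float32)
a=np.mean([cv2.imread(f'pics/{k}.png').astype(float) for k in('scene4','scene5')],0).astype(np.float32)
print(ctrl.current_contact_force()[2],ctrl.current_t())
out=-d2; ctr=np.array([.5148,.1341,0])-.114*out; wx=np.array([1,.057,0])
def tip(P,c):
    g=c/.172; h=ctr-.092*out; v=P-h; q=v@out; z=P[2]
    return P+out*(q*(np.cos(g)-1)-z*np.sin(g))+up*(q*np.sin(g)+z*(np.cos(g)-1))
U=4; B=lambda im:cv2.resize(im,None,fx=U,fy=U,interpolation=cv2.INTER_CUBIC)
A,S=B(a),B(s)
for n,l,w in (('arrow',[0,.1,.075],7),('corner',[.15,.1,.13],8),('foot',[.13,.09,.015],5),('rim',[.06,.1,.13],5),('display',[0,-.09,.11],8)):
    P=ctr+l[0]*wx+l[1]*out+l[2]*up; u=proj('scene',P)[0]; i=np.round(u*U).astype(int); k=w*U
    T=A[i[1]-k:i[1]+k,i[0]-k:i[0]+k]; m=k+8*U; M=cv2.matchTemplate(S[i[1]-m:i[1]+m,i[0]-m:i[0]+m],T,cv2.TM_CCOEFF_NORMED)
    _,v,_,loc=cv2.minMaxLoc(M); d=(np.array(loc)-8*U)/U
    g=np.array([(proj('scene',tip(P,c))[0]-u) for c in (.010,.015,.020)])
    print(n,u.round(),'shift',d,round(v,3),'10/15/20mm:',g.round(1).tolist())
E
```

```text
20.21980987408599 28.9333
arrow [284. 178.] shift [ 0.5 -5.5] 0.817 10/15/20mm: [[1.0, -2.8], [1.6, -4.2], [2.2, -5.6]]
corner [314. 185.] shift [ 2.5  -5.75] 0.918 10/15/20mm: [[1.9, -3.4], [2.9, -5.0], [3.9, -6.7]]
foot [309. 206.] shift [ 0.25 -3.25] 0.925 10/15/20mm: [[0.5, -2.3], [0.8, -3.5], [1.1, -4.7]]
rim [296. 173.] shift [ 3.5 -5. ] 0.974 10/15/20mm: [[1.8, -3.2], [2.7, -4.9], [3.7, -6.5]]
display [320. 154.] shift [ 1.75 -1.25] 0.989 10/15/20mm: [[1.1, -0.5], [1.7, -0.7], [2.2, -0.9]]
```

Corner, foot, rim and display agree on about 14–17 mm of clearance. The lever is held at its stop with about 20 N, so I'm handing in.

```bash
python3 -c "
from bench import ctrl
print(ctrl.sign_off())"
```

```text
the job is handed in; nothing more can be done
None
```

The job is handed in: the jack's saddle is under the red lift point, four full strokes raised the red-arrow-side feet about 16 mm (camera estimates 14–17 mm), and the lever is held at its bottom stop with about 20 N.

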